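# Put printed gears in order of tooth count

## Task

Four freshly printed gears stand jumbled in the dark grey rack. Move them to the white rack, one centred on each green pad and lying flat with the hub up, in order of tooth count: the gear with the fewest teeth next to the red end block, the one with the most teeth at the grey end. Leave the hexagonal model that lies between the racks where it is.

Things in the scene. Friction and masses are not known exactly. Their poses are not given: they have to be found in the camera images.
- gear10_center (a point): Cream printed spur gear with 10 teeth, 30 mm over the teeth. The toothed disc is 12 mm thick; on it stands a round hub of 16 mm diameter and 26 mm height, by which it is picked (38 mm tall in all). It lies flat, hub up. The point is on its axis, half-way up: 19 mm above its underside, 19 mm below the hub's top; z is the gear's axis. At the start the four gears stand in any order on the black pads of the dark grey rack, 72 mm apart, underside 11 mm above the table.
- gear14_center (a point): Cream printed spur gear with 14 teeth, 40 mm over the teeth. The toothed disc is 12 mm thick; on it stands a round hub of 16 mm diameter and 26 mm height, by which it is picked (38 mm tall in all). It lies flat, hub up. The point is on its axis, half-way up: 19 mm above its underside, 19 mm below the hub's top; z is the gear's axis.
- gear18_center (a point): Cream printed spur gear with 18 teeth, 50 mm over the teeth. The toothed disc is 12 mm thick; on it stands a round hub of 16 mm diameter and 26 mm height, by which it is picked (38 mm tall in all). It lies flat, hub up. The point is on its axis, half-way up: 19 mm above its underside, 19 mm below the hub's top; z is the gear's axis.
- gear22_center (a point): Cream printed spur gear with 22 teeth, 60 mm over the teeth. The toothed disc is 12 mm thick; on it stands a round hub of 16 mm diameter and 26 mm height, by which it is picked (38 mm tall in all). It lies flat, hub up. The point is on its axis, half-way up: 19 mm above its underside, 19 mm below the hub's top; z is the gear's axis.
- pad1: Green round pad 1 of the four in a row in the white rack, 66 mm in diameter and 3 mm thick, 72 mm from its neighbours; numbered along the row in the direction of the pads' own x axis (the red block may stand at either end, next to pad 1 or to pad 4). Origin: centre of its underside, 8 mm above the table; its top is 11 mm above the table. The row runs along its x axis. The rack's side rims run along the row, 42 to 48 mm from the pads' centre line and 14 mm above the table.
- pad2: Green round pad 2 of the four in a row in the white rack, 66 mm in diameter and 3 mm thick, 72 mm from its neighbours; numbered along the row in the direction of the pads' own x axis (the red block may stand at either end, next to pad 1 or to pad 4). Origin: centre of its underside, 8 mm above the table; its top is 11 mm above the table. The row runs along its x axis. The rack's side rims run along the row, 42 to 48 mm from the pads' centre line and 14 mm above the table.
- pad3: Green round pad 3 of the four in a row in the white rack, 66 mm in diameter and 3 mm thick, 72 mm from its neighbours; numbered along the row in the direction of the pads' own x axis (the red block may stand at either end, next to pad 1 or to pad 4). Origin: centre of its underside, 8 mm above the table; its top is 11 mm above the table. The row runs along its x axis. The rack's side rims run along the row, 42 to 48 mm from the pads' centre line and 14 mm above the table.
- pad4: Green round pad 4 of the four in a row in the white rack, 66 mm in diameter and 3 mm thick, 72 mm from its neighbours; numbered along the row in the direction of the pads' own x axis (the red block may stand at either end, next to pad 1 or to pad 4). Origin: centre of its underside, 8 mm above the table; its top is 11 mm above the table. The row runs along its x axis. The rack's side rims run along the row, 42 to 48 mm from the pads' centre line and 14 mm above the table.
- red_block: Red end block, 16 x 90 x 22 mm, fixed at one end of the row of green pads, 52 mm beyond the last pad's centre; a like block in light grey stands at the other end (red and grey may change ends). Origin: centre of its underside, 8 mm above the table; its top is 30 mm above the table.
- model_center (a point): Finished cream hexagonal model, 60 mm across its flats, 30 mm tall, loose on the cutting mat between the two racks; it must be left alone. The point is its centre, 15 mm above the table. Nothing else on or around the racks stands higher than an amber jar of 55 mm, beyond the model; both sides of every hub, across the row, are free for the fingers.
Mind the look-alikes: they are no part of the job. Leave any purple look-alike of the part that bears gear18_center alone.

How it is judged:
At the end, for the whole second after the job is handed in: Counted from the red block, the gears with 10, 14, 18 and 22 teeth lie on the first, second, third and fourth green pad, each with its axis within 13 mm of the pad's centre, down on the pad (its centre lower than 34 mm above the table), hub up within 0.12 rad of upright, released and at rest (angle between each of gear10_center, gear14_center, gear18_center, gear22_center's own z axis and vertical below 0.12 rad and height (world z) of each of gear10_center, gear14_center, gear18_center, gear22_center below 0.034 m and linear speed of each of gear10, gear14, gear18, gear22 below 0.02 m/s and ((horizontal distance between red_block and pad1 below 0.15 m and horizontal distance between gear10_center and pad1 below 0.013 m and horizontal distance between gear14_center and pad2 below 0.013 m and horizontal distance between gear18_center and pad3 below 0.013 m and horizontal distance between gear22_center and pad4 below 0.013 m) or (horizontal distance between red_block and pad4 below 0.15 m and horizontal distance between gear10_center and pad4 below 0.013 m and horizontal distance between gear14_center and pad3 below 0.013 m and horizontal distance between gear18_center and pad2 below 0.013 m and horizontal distance between gear22_center and pad1 below 0.013 m))); the robot touches nothing.
It fails at once if the hexagonal model is moved by more than 15 mm (distance of model_center from where it was at the start of the episode above 0.015 m).
It also fails if it takes over 106 s, if anything falls off the work surface, if the arm or the gripper's body presses on something with over 40 N, if the wrist force passes 120 N, or if a joint passes its speed limit or range.

## Robot

A 6-joint arm with a two-finger parallel gripper is mounted at the origin on the work surface. World frame = base frame: x ahead of the robot, y to its left, z up, the work surface at z = 0. Lengths are in m, angles in rad, forces in N, time in s.
With the tool pointing down it reaches from about 0.35 to 0.775 m from the base axis. Payload 5.5 kg.
Tool frame: the origin (TCP) lies at the very end of the fingers, on their centre line; the grasp point (between the pads) lies 19 mm behind it (env.grip_depth is the distance from the TCP to the grasp point, in m); z points along the fingers, y is the direction in which the jaws open and shut (so a half turn about z gives the same grasp; the last joint's range is limited). The gripper opens to 85 mm and grips with 20 to 120 N. Pads are 22 mm wide; open, the fingers measure 114 mm over their backs; the gripper's body (76 mm by 85 mm) begins 54 mm behind the grasp point. The pads swing forward as they close: fully open they stand 13 mm farther back than shut.
Start: joints at [-1.25, 0.313, 0.046, 1.304, 0, 1.431], TCP at [0.256, -0.515, 0.211] pointing down, gripper open.
Joint ranges: [-2.76, 2.76], [-0.86, 1.69], [-1.03, 1.26], [-2.2, 2.34], [-1.47, 1.5], [-3.14, 3.14]. Speed limits (rad/s): [2.57, 2.57, 3.14, 3.14, 3.14, 3.14].

## Interface

Orientations are given as a unit quaternion [w, x, y, z].
In Python, from workcell import env gives the robot as it stands.
- The arm moves only by the tool step_arm, never from a script. Its argument "series" is a list of rows, each a list of 3 entries, a list of its own where there are three numbers: the shift along the world's x, y, z in cm, then the turn about the world's z in rad, then the closure in counts, from 0 (fully open) to 255 (shut). A call has 1 to 5 rows; each row is the pose to reach, as a shift and turn from the pose measured when the call began; what a row does not reach only later rows make up. A row lasts 1/8 s, in which the tool goes at most 62.5 mm and 10.7 degrees, less where a joint would pass 70% of its speed; a pose out of reach is approached as far as the arm can. A call with a gripper value outside its range is refused whole. The fingers move at their own pace and stop on an object; "newtons" is the grip in N (left out, the last holds). Time passes only in rows, so rows that repeat a pose let the fingers close. It gives the time, the measured TCP pose, the force and the opening at its end, in the units of the state.
- env.get_state(): the state, without advancing time (a new reading comes with each control period).
- env.read_camera(name): name is "scene" or "side" or "wrist"; returns a dict with "frame" (384x512x3 uint8, red, green, blue), "vertical_fov" (degrees; the focal length in pixels is half the picture's height over the tangent of half this angle, whatever the lens; pixels are square), "cx", "cy" (the principal point, pixels), "dist_coeffs" ([k1, k2, p1, p2, k3] as OpenCV has them; the pictures are not rectified), "camera_from_world" (4x4, takes a point from world to camera coordinates). Camera axes: x right, y down, z forward; pixel columns grow to the right and rows downward; lengths in m; the calibration is good to about 2 mm. A picture is of the moment at which its call begins. There is no depth.
- env.hand_in(): hands the job in, once; it reports no verdict.
The state is a dict: "clock": time; "joint_pos": joint angles; "qvel": joint speeds; "tau": joint torques, N m; "tcp_pos": TCP position; "orientation": TCP orientation; "wrist_force": force on the tool from outside, world axes, zero at the start; "ft_torque": the same for the moment, N m; "finger_gap": finger opening in m.
Only numpy, scipy, OpenCV 4.12 (cv2) and the standard library are available. Lean on these libraries where they do the work, as an engineer would, in place of code of your own. Each camera call takes 0.05 s, during which the arm holds its last target.

## Working session

There is one attempt and no reset: what is moved stays moved. The work goes in short steps, Python scripts to look and compute and a tool call to move; the robot and the scene stay as the last step left them, time stands still between calls to the robot, and variables do not carry over. Pictures are saved under pics/ and viewed, and the job is handed in when it is done.

Besides the shell and the picture viewer there is one more tool, called as name([rows], argument=value, ...), one row to a line, values as JSON. step_arm: Moves the arm, as the interface text tells. Its arguments: {"type":"object","properties":{"series":{"type":"array"},"newtons":{"type":"number"}},"required":["series"]}

```bash
ls; mkdir -p pics; python3 - <<'E'
from workcell import env
import cv2
s=env.get_state()
print(s)
for n in("scene","side","wrist"):
    c=env.read_camera(n)
    cv2.imwrite(f"pics/{n}0.png",c["frame"][:,:,::-1])
    print(n,c["vertical_fov"],c["cx"],c["cy"],c["dist_coeffs"],c["camera_from_world"])
E
```

```text
pics
{'clock': 0.0, 'joint_pos': array([-1.24958443e+00,  3.14002220e-01,  4.49896210e-02,  1.30360382e+00,
       -3.52596632e-05,  1.43115429e+00]), 'qvel': array([-8.80570194e-05, -1.72633202e-03,  5.50599004e-04,  8.92870952e-04,
        5.84814046e-04,  3.32498130e-04]), 'tau': array([-5.33595448e-04, -4.80618703e+01,  2.98535621e+01,  1.91152131e-02,
       -1.89889493e-04, -1.72241153e-05]), 'tcp_pos': array([ 0.25549565, -0.51450947,  0.21021222]), 'orientation': array([-9.04701415e-04,  9.73568560e-01,  2.28393148e-01, -1.00062370e-04]), 'wrist_force': array([-0.87945711, -0.21607369, -0.29939994]), 'ft_torque': array([-0.02102672,  0.01744818, -0.01049122]), 'finger_gap': 0.08552662567916276}
scene 43.70299082165319 254.68739217097192 190.54483483800053 [-0.1361986  0.         0.         0.         0.       ] [[ 0.81956126  0.57298717 -0.00224712 -0.43009701]
 [ 0.41773905 -0.60018015 -0.68211281 -0.17780889]
 [-0.39219056  0.55809452 -0.73124351  1.29418802]
 [ 0.          0.          0.          1.        ]]
side 49.38343514606025 252.17720960563994 193.4444710648319 [-0.0688966  0.         0.         0.         0.       ] [[-0.97169924 -0.23577472 -0.01452103  0.51078145]
 [-0.16458174  0.71982441 -0.67436316  0.13767191]
 [ 0.16945038 -0.65288828 -0.73825705  0.93148239]
 [ 0.          0.          0.          1.        ]]
wrist 61.65477985039815 263.35101601716786 193.5013045421051 [-0.08735388  0.          0.          0.          0.        ] [[ 0.4448332  -0.89561028 -0.00237946 -0.57493516]
 [-0.85324314 -0.42459473  0.30281257 -0.04033189]
 [-0.27221235 -0.13267083 -0.95304716  0.37973237]
 [ 0.          0.          0.          1.        ]]
```

View pics/scene0.png

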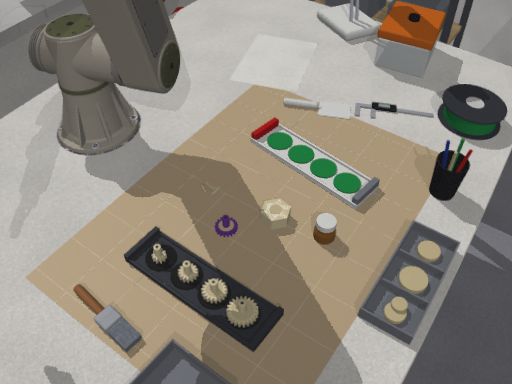

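View pics/side0.png

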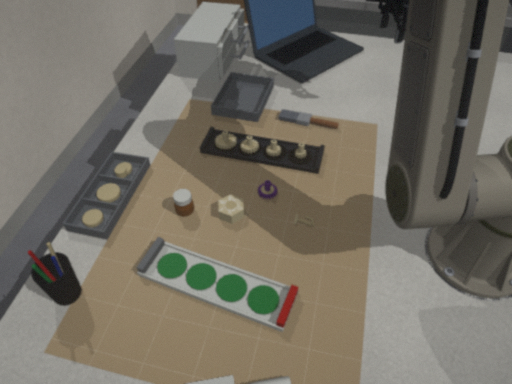

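View pics/wrist0.png

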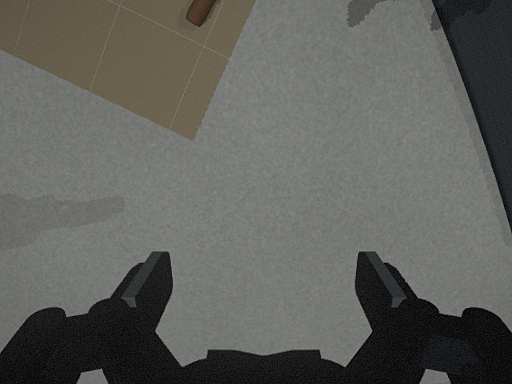

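Scene shows cream gears in the dark rack at about (158,252), (187,270), (213,290) and (242,312). The purple look-alike is at (227,227), the hex model at (276,212), and the green pads at (280,141), (301,154), (323,168) and (347,182), with red block at (265,128). Other cream look-alikes are the parts in the grey tray at (429,250), (413,280) and (397,308). Only the gears in the dark rack match the description. Next I'll check them in a close crop.

```bash
cat > h.py <<'E'
from workcell import env
import cv2, numpy as np
def cam(n):
    c=env.read_camera(n)
    f=c["frame"]; h=f.shape[0]
    fl=h/2/np.tan(np.radians(c["vertical_fov"])/2)
    c["K"]=np.array([[fl,0,c["cx"]],[0,fl,c["cy"]],[0,0,1]]);c["D"]=np.array(c["dist_coeffs"]);c["T"]=np.array(c["camera_from_world"])
    return c
def ray(c,px,z):
    px=np.asarray(px,float).reshape(-1,1,2)
    u=cv2.undistortPoints(px,c["K"],c["D"])[:,0]
    R=c["T"][:3,:3];t=c["T"][:3,3]
    o=-R.T@t; d=np.c_[u,np.ones(len(u))]@R
    return o+d*((z-o[2])/d[:,2])[:,None]
def proj(c,P):
    R=c["T"][:3,:3];t=c["T"][:3,3]
    return cv2.projectPoints(np.asarray(P,float).reshape(-1,1,3),cv2.Rodrigues(R)[0],t,c["K"],c["D"])[0][:,0]
E
python3 - <<'E'
from h import *
for n,(x0,y0,x1,y1),k in(("scene",(115,210,295,345),4),("side",(190,120,340,180),5)):
    c=cam(n);f=c["frame"][:,:,::-1]
    cv2.imwrite(f"pics/crop_{n}.png",cv2.resize(f[y0:y1,x0:x1],None,fx=k,fy=k,interpolation=cv2.INTER_CUBIC))
    hsv=cv2.cvtColor(c["frame"],cv2.COLOR_RGB2HSV)
    g=cv2.inRange(hsv,(45,100,40),(85,255,255))
    _,_,st,ce=cv2.connectedComponentsWithStats(g)
    for s,q in zip(st[1:],ce[1:]):
        if s[4]>150: print(n,"green",s[4],q.round(1),ray(c,q,.011).round(4))
    r=cv2.inRange(hsv,(0,150,60),(6,255,255))|cv2.inRange(hsv,(174,150,60),(180,255,255))
    _,_,st,ce=cv2.connectedComponentsWithStats(r)
    for s,q in zip(st[1:],ce[1:]):
        if s[4]>60: print(n,"red",s[4],q.round(1),ray(c,q,.025).round(4))
E
```

```text
scene green 629 [466.6 124.5] [[0.8354 0.5766 0.011 ]]
scene green 332 [279.4 140.6] [[0.4496 0.2185 0.011 ]]
scene green 363 [300.8 153.7] [[0.5208 0.2075 0.011 ]]
scene green 398 [323.  167.8] [[0.5915 0.1952 0.011 ]]
scene green 432 [346.7 182.6] [[0.6625 0.1839 0.011 ]]
scene red 255 [264.9 128.2] [[0.4004 0.2245 0.025 ]]
scene red 90 [463.1 161.7] [[0.8753 0.4039 0.025 ]]
side green 523 [171.7 265.2] [[0.6614 0.1891 0.011 ]]
side green 566 [200.7 276.1] [[0.5905 0.2004 0.011 ]]
side green 607 [231.  287.5] [[0.5197 0.2122 0.011 ]]
side green 657 [262.9 299.3] [[0.4486 0.2236 0.011 ]]
side red 135 [ 41.9 266. ] [[0.9352 0.267  0.025 ]]
side red 308 [287.  305.5] [[0.3973 0.2333 0.025 ]]
```

View pics/crop_scene.png

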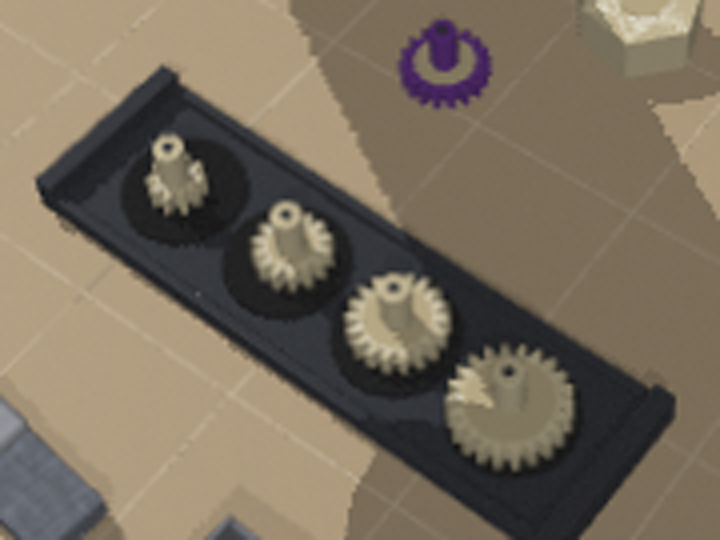

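View pics/crop_side.png

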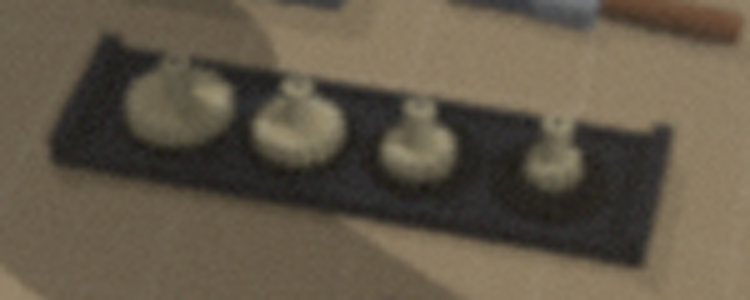

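```bash
python3 - <<'E'
from h import *
A=np.array([(168,148),(286,213),(395,288),(508,370)])
B=np.array([(557,124),(420,106),(297,90),(178,62)])
a=ray(cam("scene"),(A+.5)/4-.5+[115,210],.049);b=ray(cam("side"),(B+.5)/5-.5+[190,120],.049)
print(a.round(4));print(b.round(4));m=(a+b)/2;print(m.round(4));print(np.diff(m,axis=0),np.linalg.norm(np.diff(m,axis=0),axis=1))
c=cam("scene");print(ray(c,[(276,208)],.03))
print(ray(c,[(326,222)],.05))
E
```

```text
[[ 0.4451 -0.23    0.049 ]
 [ 0.5194 -0.2256  0.049 ]
 [ 0.5894 -0.2286  0.049 ]
 [ 0.659  -0.2335  0.049 ]]
[[ 0.445  -0.2264  0.049 ]
 [ 0.5197 -0.2247  0.049 ]
 [ 0.588  -0.2231  0.049 ]
 [ 0.6584 -0.232   0.049 ]]
[[ 0.4451 -0.2282  0.049 ]
 [ 0.5196 -0.2252  0.049 ]
 [ 0.5887 -0.2258  0.049 ]
 [ 0.6587 -0.2328  0.049 ]]
[[ 7.44743992e-02  3.08856629e-03 -5.55111512e-17]
 [ 6.91571662e-02 -6.66080036e-04  5.55111512e-17]
 [ 6.99782684e-02 -6.94904258e-03 -5.55111512e-17]] [0.07453842 0.06916037 0.07032245]
[[0.57682203 0.00731053 0.03      ]]
[[0.69296711 0.0197186  0.05      ]]
```

Close crop confirms it: the discs grow from left to right, so the order is 10, 14, 18, 22 (counts by size and visible teeth), all standing hub up. Two views agree within 5 mm, hub spacing is about 70–74 mm, and everything is in reach. I'll move above the dark rack for a wrist look.

step_arm([
  [[6,6,0],-0.15,0],
  [[12,12,0],-0.3,0],
  [[17,17,0],-0.48,0],
  [[22,23,0],-0.48,0],
  [[26,25,0],-0.48,0],
], newtons=40)

```text
clock: 1.02
tcp_pos: [0.4763, -0.2971, 0.2113]
orientation: [0.0, 1.0, -0.01, 0.0]
wrist_force: [0.5, -0.3, 0.5]
finger_gap: 0.0856
```

step_arm([
  [[0,0,0],0,0],
  [[0,0,0],0,0],
])

```text
clock: 1.27
tcp_pos: [0.4762, -0.297, 0.2113]
orientation: [0.0, 1.0, -0.009, -0.0]
wrist_force: [-0.1, -0.6, -0.3]
finger_gap: 0.0853
```

```bash
python3 - <<'E'
from h import *
s=env.get_state();print(s["clock"],s["tcp_pos"],s["orientation"],s["wrist_force"])
c=cam("wrist");cv2.imwrite("pics/w1.png",c["frame"][:,:,::-1])
P=np.array([[.4451,-.2282,.049],[.5196,-.2252,.049],[.5887,-.2258,.049],[.6587,-.2328,.049]])
print(proj(c,P))
R=c["T"][:3,:3];print(-R.T@c["T"][:3,3])
E
```

```text
1.275 [ 0.47619955 -0.2969646   0.21127514] [ 2.53761357e-04  9.99957359e-01 -9.23114083e-03 -4.64891229e-05] [-0.13017295 -0.60978649 -0.3032323 ]
[[198.4504855  199.00727782]
 [189.84778742 128.67315023]
 [185.09965008  55.85387893]
 [187.76464075 -24.05416818]]
[ 0.55341173 -0.29967382  0.37373023]
```

View pics/w1.png

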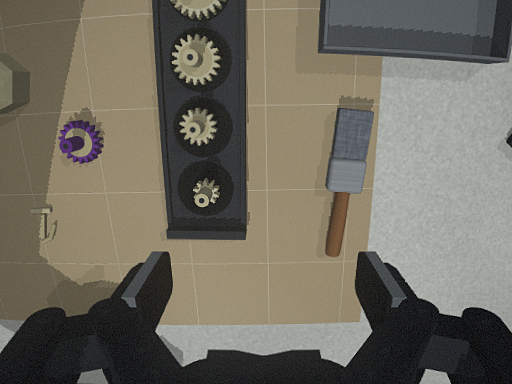

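Wrist view: hubs at about (202,201), (193,128) and (190,58), with the purple gear off to the side at (72,145). I'll measure the hub tops here.

```bash
python3 - <<'E'
from h import *
c=cam("wrist");f=c["frame"][:,:,::-1]
cv2.imwrite("pics/w1c.png",cv2.resize(f[0:230,150:260],None,fx=2.5,fy=2.5,interpolation=cv2.INTER_CUBIC))
print(ray(c,[(201.5,201),(193,128.5),(190,58)],.049).round(4))
E
```

```text
[[ 0.4424 -0.2319  0.049 ]
 [ 0.5193 -0.2291  0.049 ]
 [ 0.5862 -0.2312  0.049 ]]
```

View pics/w1c.png

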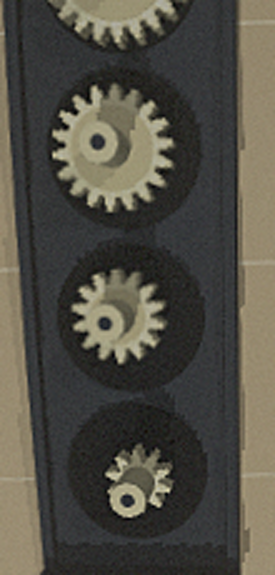

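step_arm([
  [[-3.3,6.6,0],0,0],
  [[-3.3,6.6,-5],0,0],
  [[-3.3,6.6,-10],0,0],
  [[-3.3,6.6,-13],0,0],
  [[-3.3,6.6,-13],0,0],
])

```text
clock: 2.0
tcp_pos: [0.4397, -0.2319, 0.0793]
orientation: [-0.001, 1.0, -0.012, -0.002]
wrist_force: [-0.4, 0.3, 1.5]
finger_gap: 0.0857
```

```bash
python3 - <<'E'
from h import *
c=cam("wrist");s=env.get_state();print(s["tcp_pos"])
cv2.imwrite("pics/w2.png",c["frame"][:,:,::-1])
t=s["tcp_pos"];print(proj(c,[[t[0],t[1],.049],[.443,-.231,.049]]))
E
```

```text
[ 0.44112734 -0.23274842  0.08110875]
[[262.77363835 214.63607289]
 [259.97462781 211.97341699]]
```

View pics/w2.png

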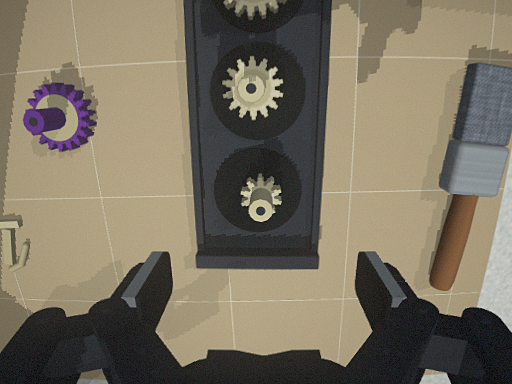

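Hub at (261,211), within a pixel of the prediction. I'll go down and grip.

step_arm([
  [[0.2,0.1,-3],0,0],
  [[0.2,0.1,-5.3],0,0],
  [[0.2,0.1,-5.3],0,0],
  [[0.2,0.1,-5.3],0,120],
  [[0.2,0.1,-5.3],0,200],
])

```text
clock: 2.68
tcp_pos: [0.4442, -0.2327, 0.0297]
orientation: [0.001, 1.0, -0.012, 0.0]
wrist_force: [0.3, -0.2, -0.0]
finger_gap: 0.0517
```

step_arm([
  [[0,0,0],0,255],
  [[0,0,0],0,255],
  [[0,0,0],0,255],
  [[0,0,0],0,255],
  [[0,0,0],0,255],
])

```text
clock: 3.3
tcp_pos: [0.4441, -0.2327, 0.0296]
orientation: [0.0, 1.0, -0.012, 0.0]
wrist_force: [-0.4, 0.3, -0.2]
finger_gap: 0.0
```

```bash
python3 - <<'E'
from h import *
for n in("wrist","side","scene"):
    c=cam(n);f=c["frame"][:,:,::-1]
    if n=="side": f=cv2.resize(f[90:190,180:350],None,fx=4,fy=4,interpolation=cv2.INTER_CUBIC)
    if n=="scene": f=cv2.resize(f[200:350,100:290],None,fx=4,fy=4,interpolation=cv2.INTER_CUBIC)
    cv2.imwrite(f"pics/m_{n}.png",f)
E
```

```text
(no output)
```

View pics/m_wrist.png

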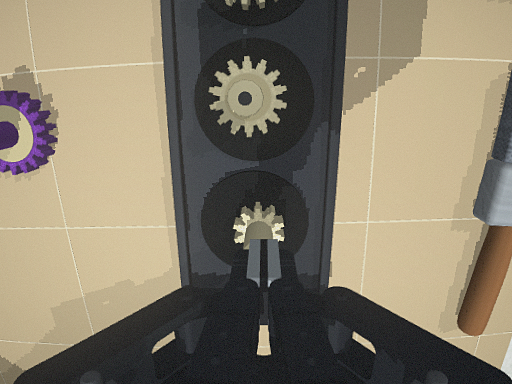

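View pics/m_side.png

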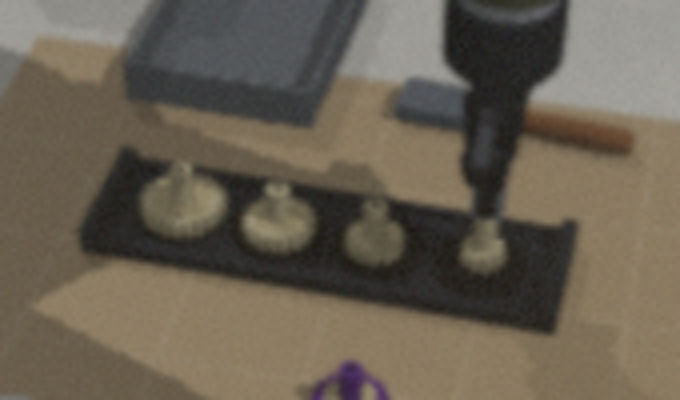

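View pics/m_scene.png

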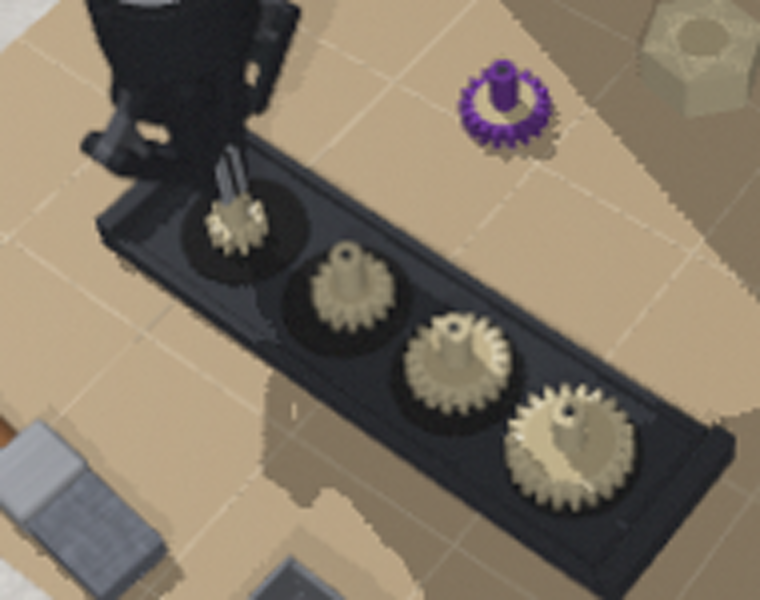

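The fingers closed on nothing (gap 0). I'll check where the fingertips really are against the reported TCP, and whether gear10 moved.

```bash
python3 - <<'E'
from h import *
s=env.get_state();t=s["tcp_pos"];print(t)
for n,b,k in(("wrist",(200,160,330,300),5),("side",(270,110,330,170),9),("scene",(130,220,190,280),9)):
    c=cam(n);f=c["frame"][:,:,::-1].copy()
    x0,y0,x1,y1=b
    f=cv2.resize(f[y0:y1,x0:x1],None,fx=k,fy=k,interpolation=cv2.INTER_CUBIC)
    P=[t,t+[0,0,.019],[.443,-.231,.049],[.443,-.231,.011]]
    q=proj(c,P);print(n,q.round(1).tolist())
    for (u,v),col in zip(q,((0,0,255),(255,0,0),(0,255,0),(255,0,255))):
        cv2.circle(f,(int((u-x0+.5)*k),int((v-y0+.5)*k)),4,col,-1)
    cv2.imwrite(f"pics/n_{n}.png",f)
E
```

```text
[ 0.44410183 -0.23267782  0.02962144]
wrist [[261.1, 237.4], [260.8, 253.8], [257.5, 256.2], [258.6, 225.9]]
side [[301.2, 148.4], [301.7, 143.1], [302.0, 143.4], [301.0, 153.9]]
scene [[156.9, 252.9], [155.4, 247.4], [155.5, 246.4], [158.4, 257.4]]
```

View pics/n_wrist.png

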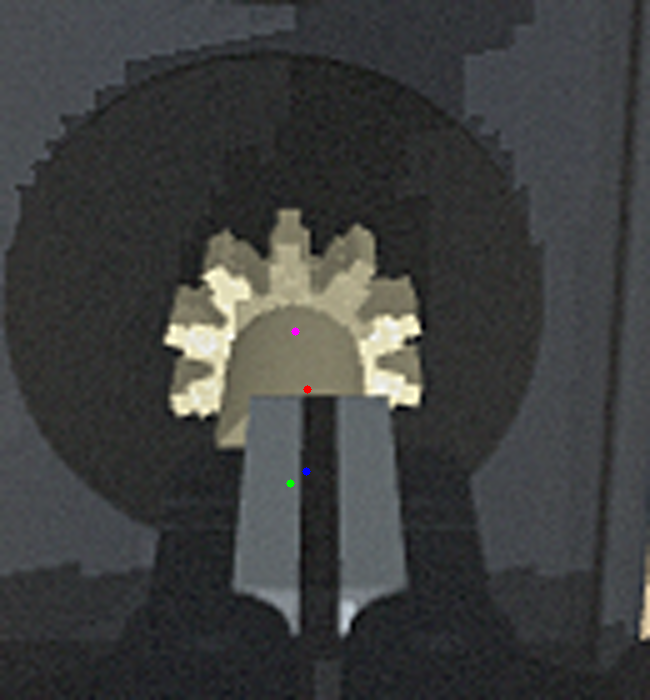

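View pics/n_side.png

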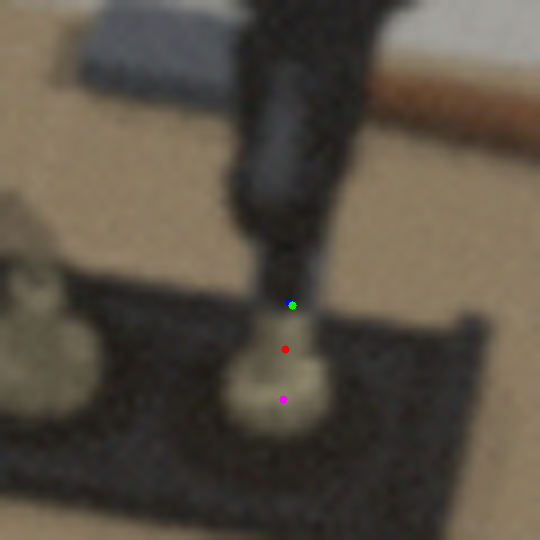

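View pics/n_scene.png

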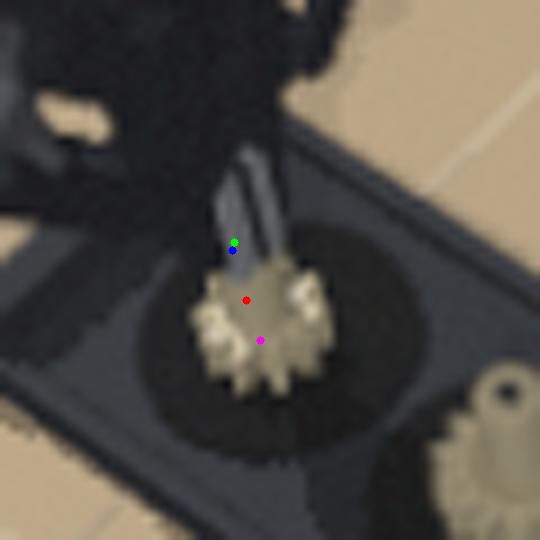

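The images say the fingertips end at the hub top (z ≈ 0.05), while the reported TCP is 0.030. From the wrist view, the pad front edge at row 239 gives z ≈ 0.051. I'll raise the arm with fingers shut and triangulate the real tip to settle it.

step_arm([
  [[0,0,3],0,255],
  [[0,0,7],0,255],
  [[-3,-6,10],0,255],
  [[-3,-6,10],0,255],
  [[-3,-6,10],0,255],
])

```text
clock: 4.22
tcp_pos: [0.4139, -0.2931, 0.1296]
orientation: [0.0, 1.0, -0.013, 0.001]
wrist_force: [0.5, -0.0, -0.5]
finger_gap: 0.0003
```

```bash
python3 - <<'E'
from h import *
s=env.get_state();t=s["tcp_pos"];print(t,s["orientation"],s["finger_gap"],s["clock"])
for n,k in(("side",8),("scene",8)):
    c=cam(n);f=c["frame"][:,:,::-1].copy()
    q=proj(c,[t,t+[0,0,.02]]);print(n,q.round(1).tolist())
    x0,y0=(q[0]-35).astype(int);x1,y1=x0+70,y0+70; y0=max(y0,0);x0=max(x0,0)
    f=cv2.resize(f[y0:y1,x0:x1],None,fx=k,fy=k,interpolation=cv2.INTER_CUBIC)
    print(x0,y0)
    for (u,v),col in zip(q,((0,0,255),(255,0,0))):
        cv2.circle(f,(int((u-x0+.5)*k),int((v-y0+.5)*k)),3,col,-1)
    cv2.imwrite(f"pics/o_{n}.png",f)
E
```

```text
[ 0.41388961 -0.29309841  0.12959547] [ 3.91654752e-04  9.99917065e-01 -1.28630255e-02  5.02570432e-04] 0.0002530078106707832 4.225
side [[318.8, 106.8], [319.5, 100.5]]
283 71
scene [[114.5, 235.2], [112.1, 228.5]]
79 200
```

View pics/o_side.png

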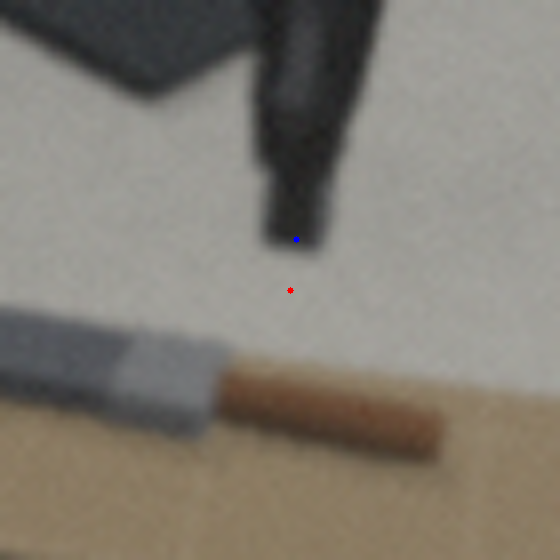

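View pics/o_scene.png

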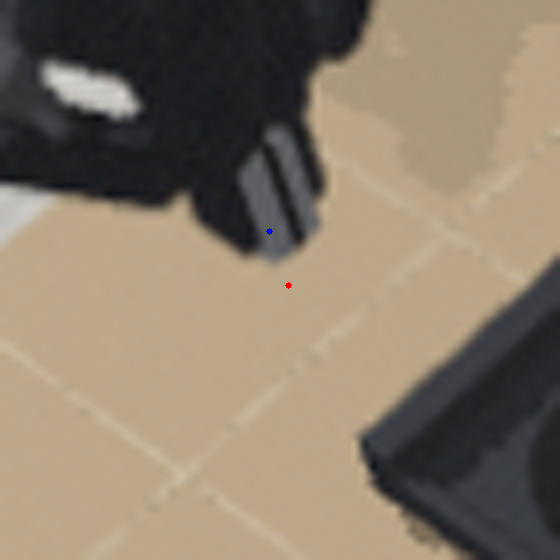

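Both views put the real fingertips about 18 mm above the reported TCP (the side picture's tip lies at zoomed row 245, the predicted TCP at 290). I'll treat that as a constant offset: fingertip z = reported z + 0.018. To have tips at about 0.026, I need reported z ≈ 0.008.

step_arm([
  [[0,0,0],0,0],
  [[3,6.1,0],0,0],
  [[3,6.1,-2],0,0],
  [[3,6.1,-5],0,0],
  [[3,6.1,-8],0,0],
])

```text
clock: 4.95
tcp_pos: [0.4439, -0.229, 0.0474]
orientation: [-0.001, 1.0, -0.011, -0.001]
wrist_force: [0.4, 0.0, -0.3]
finger_gap: 0.0852
```

step_arm([
  [[0,0,0],0,0],
  [[0,0,0],0,0],
])

```text
clock: 5.2
tcp_pos: [0.4441, -0.2286, 0.0477]
orientation: [-0.001, 1.0, -0.01, -0.001]
wrist_force: [0.6, -0.8, 0.1]
finger_gap: 0.0848
```

```bash
python3 - <<'E'
from h import *
print(env.grip_depth)
c=cam("wrist");s=env.get_state();print(s["tcp_pos"])
f=c["frame"][:,:,::-1];cv2.imwrite("pics/w3.png",f)
t=s["tcp_pos"];print(proj(c,[[t[0],t[1],.049]]))
E
```

```text
0.0187
[ 0.44454674 -0.22913582  0.04826542]
[[262.08933037 237.53853658]]
```

View pics/w3.png

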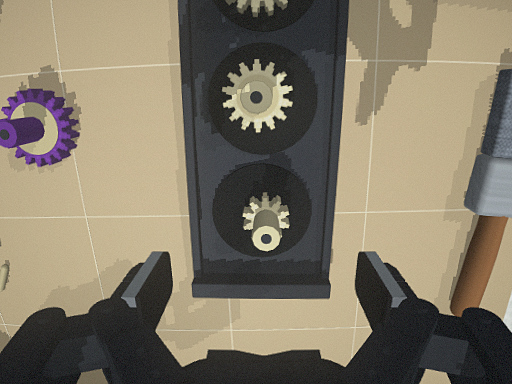

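step_arm([
  [[0,-0.2,-2],0,0],
  [[0,-0.2,-4],0,0],
  [[0,-0.2,-4],0,0],
  [[0,-0.2,-4],0,120],
  [[0,-0.2,-4],0,200],
])

```text
clock: 5.88
tcp_pos: [0.4454, -0.2317, 0.0095]
orientation: [0.0, 1.0, -0.01, 0.001]
wrist_force: [0.3, -0.1, 0.6]
finger_gap: 0.0515
```

step_arm([
  [[0,0,0],0,255],
  [[0,0,0],0,255],
  [[0,0,0],0,255],
  [[0,0,0],0,255],
])

```text
clock: 6.38
tcp_pos: [0.4459, -0.232, 0.0101]
orientation: [0.001, 1.0, -0.01, 0.001]
wrist_force: [-1.5, 1.8, 5.4]
finger_gap: 0.0144
```

Gripped (gap 14 mm). Lift and carry to the pad next to the red block.

step_arm([
  [[0,0,2],0,255],
  [[0,0,5],0,255],
  [[0,0,8],0,255],
  [[0,5,8],0,255],
  [[0,10,8],0,255],
])

```text
clock: 7.0
tcp_pos: [0.446, -0.1315, 0.0904]
orientation: [0.001, 1.0, -0.011, 0.002]
wrist_force: [0.5, -0.1, -0.3]
finger_gap: 0.0144
```

step_arm([
  [[0,6,0],0,255],
  [[0,12,0],0,255],
  [[0,18,0],0,255],
  [[0,24,0],0,255],
  [[0,30,0],0,255],
])

```text
clock: 7.62
tcp_pos: [0.4468, 0.1074, 0.0902]
orientation: [-0.017, 1.0, 0.019, 0.001]
wrist_force: [0.2, -0.3, -0.4]
finger_gap: 0.0143
```

step_arm([
  [[0,4,0],0,255],
  [[0,4,0],0,255],
  [[0,4,0],0,255],
])

```text
clock: 8.0
tcp_pos: [0.4483, 0.1251, 0.0901]
orientation: [-0.026, 0.999, 0.032, -0.0]
wrist_force: [-0.6, -0.2, 0.5]
finger_gap: 0.0144
```

```bash
python3 - <<'E'
from h import *
c=cam("wrist");s=env.get_state();print(s["tcp_pos"],s["finger_gap"])
f=c["frame"][:,:,::-1];cv2.imwrite("pics/w4.png",f)
hsv=cv2.cvtColor(c["frame"],cv2.COLOR_RGB2HSV)
g=cv2.inRange(hsv,(45,100,40),(85,255,255))
_,_,st,ce=cv2.connectedComponentsWithStats(g)
for q,e in zip(st[1:],ce[1:]):
    if q[4]>300: print(q,e.round(1),ray(c,e,.011).round(4))
print(proj(c,[[.449,.221,.011],[.449,.221,.049]]))
E
```

```text
[0.44825694 0.12500044 0.09013836] 0.014250945820366573
[ 135    0   91   42 2886] [180.   17.1] [[0.573  0.1946 0.011 ]]
[ 121   49   86   90 6066] [163.5  93.7] [[0.5198 0.2068 0.011 ]]
[ 113  145   79   78 4798] [151.7 183.7] [[0.4493 0.2182 0.011 ]]
[[148.31583557 183.84238196]
 [127.18413396 198.79585095]]
```

View pics/w4.png

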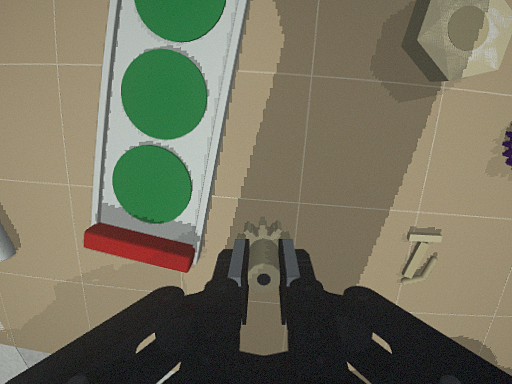

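Green pads at (152,184), (164,94) and (180,17) in the wrist view. Pad 1 ray gives (0.449,0.218), against 0.2185 from scene and 0.2236 from side, so I'll use (0.449,0.2195). A small tool tilt of about 0.05 rad crept in because calls started while the arm was moving, so from now on each call ends at rest.

step_arm([
  [[0.1,4,0],0,255],
  [[0.1,8,0],0,255],
  [[0.1,9.4,0],0,255],
  [[0.1,9.4,0],0,255],
  [[0.1,9.4,0],0,255],
])

```text
clock: 8.68
tcp_pos: [0.4553, 0.1698, 0.0901]
orientation: [-0.045, 0.997, 0.066, -0.003]
wrist_force: [0.1, 0.1, -0.7]
finger_gap: 0.0143
```

```bash
python3 - <<'E'
from h import *
s=env.get_state();print(s["tcp_pos"],s["orientation"],s["joint_pos"],s["qvel"])
c=cam("wrist");f=c["frame"][:,:,::-1];cv2.imwrite("pics/w5.png",f)
hsv=cv2.cvtColor(c["frame"],cv2.COLOR_RGB2HSV)
g=cv2.inRange(hsv,(45,100,40),(85,255,255))
_,_,st,ce=cv2.connectedComponentsWithStats(g)
for q,e in zip(st[1:],ce[1:]):
    if q[4]>300: print(q,e.round(1),ray(c,e,.011).round(4))
E
```

```text
[0.45528159 0.16981615 0.0901198 ] [-0.04537279  0.99680579  0.06564763 -0.00314925] [ 0.13052549  0.20812485 -0.4067788   0.95630647  0.09099436  3.14057325] [-0.00677958 -0.00257774 -0.00319723 -0.00090294  0.00100343  0.00018571]
[ 214    0   95   53 4012] [260.3  22.2] [[0.5772 0.1943 0.011 ]]
[ 190   59   87   90 6204] [232.9 103.5] [[0.5198 0.2072 0.011 ]]
[ 170  153   80   78 4847] [209.9 191.4] [[0.4493 0.2186 0.011 ]]
```

View pics/w5.png

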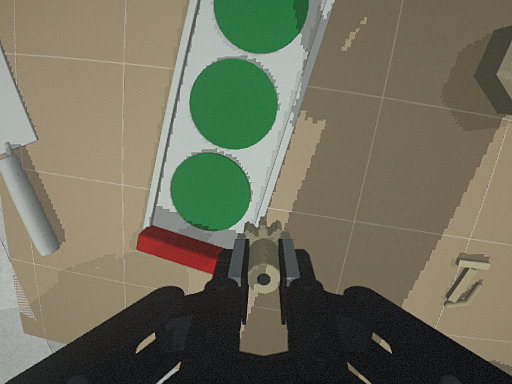

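Joint 6 has run into its limit (3.1406), which caused the tilt. A half turn (+π) gives the same grasp with joint 6 near 0, so I'll turn.

step_arm([
  [[0,0,0],0.18,255],
  [[0,0,0],0.36,255],
  [[0,0,0],0.54,255],
  [[0,0,0],0.54,255],
  [[0,0,0],0.54,255],
])

```text
clock: 9.35
tcp_pos: [0.4552, 0.1696, 0.0901]
orientation: [-0.043, 0.944, 0.328, -0.015]
wrist_force: [-0.9, 0.0, -0.3]
finger_gap: 0.0142
```

```bash
python3 - <<'E'
from h import *
from scipy.spatial.transform import Rotation as R
s=env.get_state();print(s["tcp_pos"],s["joint_pos"])
q=s["orientation"];M=R.from_quat(np.r_[q[1:],q[0]]).as_matrix();print(M.round(3))
E
```

```text
[0.45517977 0.16956744 0.09012656] [ 0.13852728  0.24696269 -0.35598693  1.01427163  0.07838772  2.61023881]
[[ 0.785  0.617 -0.057]
 [ 0.619 -0.782  0.071]
 [-0.    -0.091 -0.996]]
```

The tilt persists as a fixed 0.09 rad. Harmless for this placing: the gear's underside sits at the reported TCP and will settle flat. I'll place gear10 now, with a partial opening, and deal with the tilt afterwards.

step_arm([
  [[-0.6,5,0],0,255],
  [[-0.6,5,-3],0,255],
  [[-0.6,5,-6],0,255],
  [[-0.6,5,-7.2],0,255],
  [[-0.6,5,-7.7],0,255],
])

```text
clock: 9.98
tcp_pos: [0.4489, 0.2194, 0.0129]
orientation: [-0.043, 0.944, 0.327, -0.015]
wrist_force: [0.3, -0.5, -0.3]
finger_gap: 0.0143
```

step_arm([
  [[0,0,0],0,255],
])

```text
clock: 10.1
tcp_pos: [0.4494, 0.2193, 0.0133]
orientation: [-0.043, 0.944, 0.327, -0.015]
wrist_force: [-0.6, 0.1, -0.2]
finger_gap: 0.0144
```

step_arm([
  [[0,0,-0.15],0,255],
  [[0,0,-0.15],0,255],
  [[0,0,-0.15],0,195],
  [[0,0,-0.15],0,160],
  [[0,0,-0.15],0,140],
])

```text
clock: 10.72
tcp_pos: [0.4494, 0.2193, 0.0119]
orientation: [-0.043, 0.944, 0.327, -0.015]
wrist_force: [0.2, 0.4, -0.2]
finger_gap: 0.0386
```

step_arm([
  [[0,0,0],0,140],
  [[0,0,3],0,140],
  [[0,0,6],0,140],
  [[0,0,8],0,140],
  [[0,0,8],0,140],
])

```text
clock: 11.35
tcp_pos: [0.4508, 0.2197, 0.0933]
orientation: [-0.043, 0.944, 0.327, -0.013]
wrist_force: [-0.3, -0.2, -0.6]
finger_gap: 0.0385
```

```bash
python3 - <<'E'
from h import *
s=env.get_state();print(s["tcp_pos"],s["joint_pos"])
c=cam("wrist");f=c["frame"][:,:,::-1];cv2.imwrite("pics/w6.png",f)
print(proj(c,[[.449,.2195,.011],[.449,.2195,.049]]))
f=cam("side")["frame"][:,:,::-1];cv2.imwrite("pics/s6.png",cv2.resize(f[220:340,120:320],None,fx=4,fy=4))
E
```

```text
[0.45075314 0.21967174 0.09325648] [ 0.23945639  0.26244544 -0.32630054  1.01677587  0.08279331  2.71341085]
[[270.5355302  194.05105577]
 [266.71031948 210.70516696]]
```

View pics/w6.png

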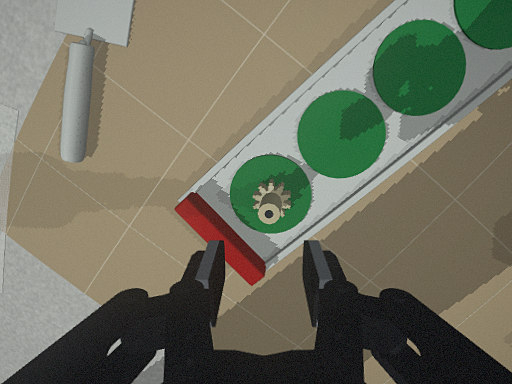

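View pics/s6.png

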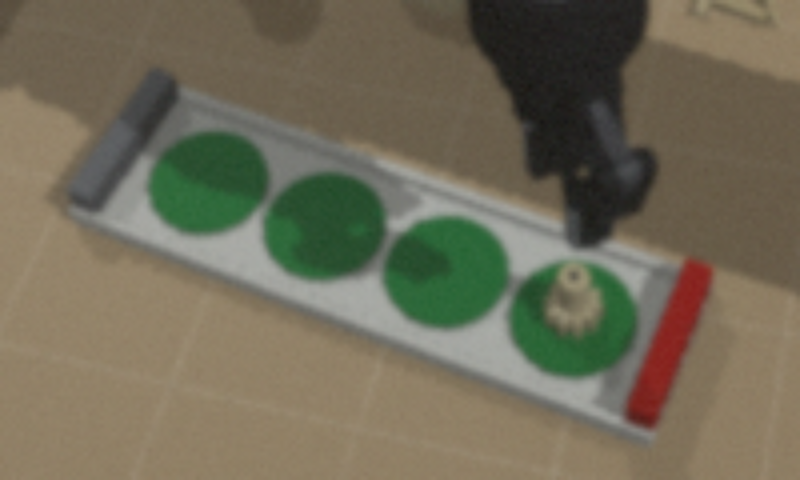

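Gear10 stands upright, its hub at (268,212) against a predicted (267,211) for the pad centre. Now for the tilt: it came from joint 6 at +3.14 while moving +y, so by symmetry, joint 6 at −3.14 while moving −y should cancel it. I have plenty of time, so I'll try it high up and over free space with the gripper empty.

step_arm([
  [[0,-4,2],0.18,140],
  [[0,-9,4],0.36,140],
  [[0,-14,6],0.54,0],
  [[0,-19,6],0.72,0],
  [[0,-23,6],0.9,0],
])

```text
clock: 12.08
tcp_pos: [0.4485, -0.0125, 0.1502]
orientation: [-0.033, 0.706, 0.706, -0.033]
wrist_force: [-0.2, -0.4, 0.2]
finger_gap: 0.0851
```

step_arm([
  [[0,0,0],0.18,0],
  [[0,0,0],0.36,0],
  [[0,0,0],0.54,0],
  [[0,0,0],0.72,0],
  [[0,0,0],0.9,0],
])

```text
clock: 12.7
tcp_pos: [0.4476, -0.0124, 0.1487]
orientation: [-0.016, 0.326, 0.944, -0.044]
wrist_force: [0.4, 0.1, -0.2]
finger_gap: 0.0857
```

step_arm([
  [[0,0,0],0.18,0],
  [[0,0,0],0.36,0],
  [[0,0,0],0.54,0],
  [[0,0,0],0.72,0],
  [[0,0,0],0.9,0],
])

```text
clock: 13.32
tcp_pos: [0.4466, -0.0122, 0.1471]
orientation: [0.003, -0.12, 0.992, -0.047]
wrist_force: [-0.1, 0.6, 0.7]
finger_gap: 0.0851
```

step_arm([
  [[0,0,0],0.18,0],
  [[0,0,0],0.36,0],
  [[0,0,0],0.54,0],
  [[0,0,0],0.72,0],
  [[0,0,0],0.9,0],
])

```text
clock: 13.95
tcp_pos: [0.4456, -0.0119, 0.1456]
orientation: [0.023, -0.542, 0.839, -0.04]
wrist_force: [-0.1, 0.2, -0.6]
finger_gap: 0.085
```

step_arm([
  [[0,0,0],0.18,0],
  [[0,0,0],0.36,0],
  [[0,0,0],0.54,0],
  [[0,0,0],0.72,0],
  [[0,0,0],0.9,0],
])

```text
clock: 14.58
tcp_pos: [0.4446, -0.0117, 0.144]
orientation: [-0.037, 0.855, -0.517, 0.024]
wrist_force: [-0.3, -0.3, -0.9]
finger_gap: 0.0855
```

```bash
cat > st.py <<'E'
from h import *
from scipy.spatial.transform import Rotation as R
s=env.get_state();print(round(s["clock"],2),s["tcp_pos"].round(4),s["joint_pos"].round(3),round(s["finger_gap"],4))
q=s["orientation"];M=R.from_quat(np.r_[q[1:],q[0]]).as_matrix();print(M.round(3).tolist(),"y-ang",np.arctan2(M[1,1],M[0,1]).round(3))
E
python3 st.py
```

```text
14.57 [ 0.4446 -0.0117  0.144 ] [-0.249  0.032 -0.47   1.001  0.057 -2.3  ] 0.0855
[[0.464, -0.882, 0.08], [-0.886, -0.462, 0.038], [0.003, -0.089, -0.996]] y-ang -2.659
```

step_arm([
  [[0,0,0],0.18,0],
  [[0,0,0],0.36,0],
  [[0,0,0],0.54,0],
  [[0,0,0],0.72,0],
  [[0,0,0],0.75,0],
])

```text
clock: 15.2
tcp_pos: [0.4439, -0.0116, 0.1427]
orientation: [-0.044, 0.985, -0.168, 0.008]
wrist_force: [0.0, -0.2, -0.3]
finger_gap: 0.0851
```

step_arm([
  [[0,-4,0],0,0],
  [[0,-8,0],0,0],
  [[0,-10,0],0,0],
  [[0,-10,0],0,0],
  [[0,-10,0],0,0],
])

```text
clock: 15.82
tcp_pos: [0.4573, -0.0777, 0.1425]
orientation: [-0.03, 0.981, -0.191, 0.005]
wrist_force: [-0.4, 0.7, -0.6]
finger_gap: 0.0852
```

```bash
python3 st.py
```

```text
15.82 [ 0.4573 -0.0777  0.1425] [-0.384  0.128 -0.365  1.079  0.06  -3.14 ] 0.0852
[[0.927, -0.375, 0.022], [-0.376, -0.925, 0.056], [-0.001, -0.06, -0.998]] y-ang -1.956
```

It works: tilt fell from 0.091 to 0.060. I'll push again.

step_arm([
  [[-1,-5,0],0,0],
  [[-1,-10,0],0,0],
  [[-1,-14,0],0,0],
  [[-1,-14,0],0,0],
  [[-1,-14,0],0,0],
])

```text
clock: 16.45
tcp_pos: [0.4813, -0.1506, 0.1421]
orientation: [-0.006, 0.972, -0.233, -0.0]
wrist_force: [-0.4, 0.2, 0.1]
finger_gap: 0.0854
```

```bash
python3 st.py
```

```text
16.45 [ 0.4813 -0.1506  0.1421] [-0.47   0.212 -0.261  1.101  0.012 -3.141] 0.0854
[[0.891, -0.454, 0.002], [-0.454, -0.891, 0.012], [-0.003, -0.012, -1.0]] y-ang -2.042
```

Tilt is now 0.012 rad. Turn back −2.67 to bring joint 6 to mid-range, with jaws across the row, above gear14.

step_arm([
  [[1,-2,0],-0.18,0],
  [[2,-4,0],-0.36,0],
  [[3,-6,0],-0.54,0],
  [[3.7,-7.8,0],-0.72,0],
  [[3.7,-7.8,0],-0.9,0],
])

```text
clock: 17.08
tcp_pos: [0.5185, -0.2296, 0.1418]
orientation: [-0.006, 0.772, -0.636, 0.002]
wrist_force: [-0.7, 0.4, -0.2]
finger_gap: 0.0855
```

step_arm([
  [[0,0,0],-0.18,0],
  [[0,0,0],-0.36,0],
  [[0,0,0],-0.54,0],
  [[0,0,0],-0.72,0],
  [[0,0,0],-0.9,0],
])

```text
clock: 17.7
tcp_pos: [0.5182, -0.229, 0.1418]
orientation: [0.004, -0.416, 0.909, -0.004]
wrist_force: [-0.1, -0.3, -0.2]
finger_gap: 0.0851
```

step_arm([
  [[0,0,0],-0.18,0],
  [[0,0,0],-0.36,0],
  [[0,0,0],-0.54,0],
  [[0,0,0],-0.72,0],
  [[0,0,0],-0.87,0],
])

```text
clock: 18.32
tcp_pos: [0.5178, -0.2285, 0.1416]
orientation: [0.001, 0.008, 1.0, -0.005]
wrist_force: [-0.6, -0.5, 0.2]
finger_gap: 0.0853
```

```bash
python3 st.py; python3 - <<'E'
from h import *
c=cam("wrist");s=env.get_state()
f=c["frame"][:,:,::-1];cv2.imwrite("pics/w7.png",f)
t=s["tcp_pos"];print(proj(c,[[.518,-.229,.049],[.587,-.231,.049],[t[0],t[1],.049]]))
E
```

```text
18.32 [ 0.5178 -0.2285  0.1416] [-0.553  0.319 -0.118  1.126 -0.008 -0.536] 0.0853
[[-1.0, 0.017, 0.003], [0.017, 1.0, -0.01], [-0.003, -0.01, -1.0]] y-ang 1.554
[[265.29564337 189.79989189]
 [264.19577721 263.22946723]
 [265.87843492 189.66006261]]
```

View pics/w7.png

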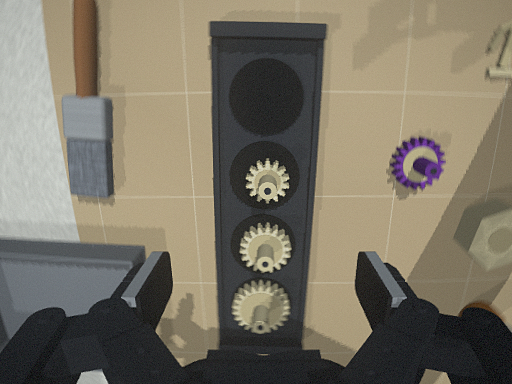

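Gear14's hub is at (267,190), in line with the tool's (266,190); gear18 is at (265,264) and gear22 at (260,327). Descend and grip.

step_arm([
  [[0,0.1,-5],0,0],
  [[0,0.1,-9],0,0],
  [[0,0.1,-12],0,0],
  [[0,0.1,-13.2],0,0],
  [[0,0.1,-13.2],0,0],
])

```text
clock: 19.0
tcp_pos: [0.5175, -0.2271, 0.0093]
orientation: [0.001, 0.01, 1.0, -0.005]
wrist_force: [0.4, -0.4, 0.4]
finger_gap: 0.0853
```

step_arm([
  [[0,0,0],0,120],
  [[0,0,0],0,200],
  [[0,0,0],0,255],
  [[0,0,0],0,255],
  [[0,0,0],0,255],
])

```text
clock: 19.62
tcp_pos: [0.5178, -0.2274, 0.01]
orientation: [0.001, 0.01, 1.0, -0.005]
wrist_force: [-0.5, 0.1, 4.5]
finger_gap: 0.0149
```

step_arm([
  [[0,0,0],0,255],
  [[0,0,2],0,255],
  [[0,0,5],0,255],
  [[0,0,8],0,255],
  [[0,0,8],0,255],
])

```text
clock: 20.25
tcp_pos: [0.5195, -0.2284, 0.0922]
orientation: [0.003, 0.01, 1.0, -0.006]
wrist_force: [0.5, -0.1, -1.0]
finger_gap: 0.0142
```

step_arm([
  [[0,6,0],0,255],
  [[0,12,0],0,255],
  [[0,18,0],0,255],
  [[0,22,0],0,255],
  [[0,22,0],0,255],
])

```text
clock: 20.88
tcp_pos: [0.5181, -0.0056, 0.0908]
orientation: [0.002, 0.008, 1.0, -0.006]
wrist_force: [-0.9, -0.4, 0.2]
finger_gap: 0.0142
```

step_arm([
  [[0,6,0],0,255],
  [[0,12,0],-0.07,255],
  [[0,18,0],-0.14,255],
  [[0,21.6,0],-0.14,255],
  [[0,21.6,0],-0.14,255],
])

```text
clock: 21.5
tcp_pos: [0.5178, 0.2118, 0.0896]
orientation: [0.001, 0.076, 0.997, -0.006]
wrist_force: [0.1, -0.8, -1.0]
finger_gap: 0.014
```

```bash
python3 st.py; python3 - <<'E'
from h import *
c=cam("wrist")
f=c["frame"][:,:,::-1];cv2.imwrite("pics/w8.png",f)
hsv=cv2.cvtColor(c["frame"],cv2.COLOR_RGB2HSV)
g=cv2.inRange(hsv,(45,100,40),(85,255,255))
_,_,st,ce=cv2.connectedComponentsWithStats(g)
for q,e in zip(st[1:],ce[1:]):
    if q[4]>300: print(q,e.round(1),ray(c,e,.011).round(4))
E
```

```text
21.5 [0.5178 0.2118 0.0896] [ 0.252  0.351 -0.207  1.015 -0.012  0.404] 0.014
[[-0.988, 0.151, 0.001], [0.151, 0.988, -0.013], [-0.003, -0.012, -1.0]] y-ang 1.419
[ 217   55   90   93 5296] [262.2 100.3] [[0.4463 0.2197 0.011 ]]
[ 220  155   83   69 4250] [260.4 188.7] [[0.5123 0.2081 0.011 ]]
[247 287  33  20 449] [263.2 298.4] [[0.6132 0.1948 0.011 ]]
[ 239  311   50   45 1795] [263.2 334.1] [[0.6528 0.1888 0.011 ]]
```

View pics/w8.png

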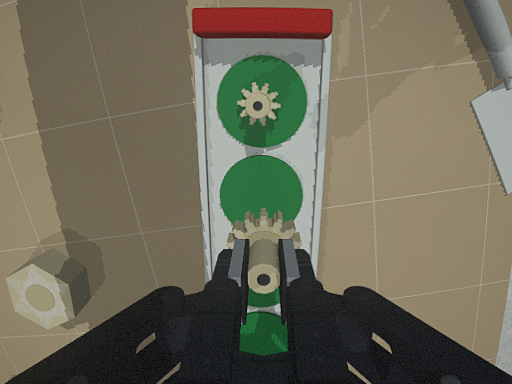

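Gear10 sits about 4 mm off its pad's centre in y (hub column 257, pad 262), within tolerance. So the true pad row lies about 2 mm towards +y of my first estimate, and pad 2 is at (0.520,0.210). Lower there.

step_arm([
  [[0.2,-0.15,-3],0,255],
  [[0.2,-0.15,-6],0,255],
  [[0.2,-0.15,-7.4],0,255],
  [[0.2,-0.15,-7.9],0,255],
  [[0.2,-0.15,-7.9],0,255],
])

```text
clock: 22.18
tcp_pos: [0.5203, 0.2083, 0.0112]
orientation: [0.001, 0.077, 0.997, -0.006]
wrist_force: [-0.1, -0.2, -0.9]
finger_gap: 0.0141
```

step_arm([
  [[0,0,0],0,200],
  [[0,0,0],0,170],
  [[0,0,0],0,130],
  [[0,0,0],0,130],
  [[0,0,0],0,130],
])

```text
clock: 22.8
tcp_pos: [0.5202, 0.2084, 0.0112]
orientation: [0.001, 0.077, 0.997, -0.007]
wrist_force: [-0.7, -0.7, -0.1]
finger_gap: 0.0419
```

step_arm([
  [[0,0,3],0,130],
  [[0,0,7],0,130],
  [[0,0,9],0,100],
  [[0,0,9],0,60],
  [[0,0,9],0,60],
])

```text
clock: 23.42
tcp_pos: [0.5196, 0.2083, 0.1002]
orientation: [0.0, 0.077, 0.997, -0.007]
wrist_force: [0.3, -0.1, -0.1]
finger_gap: 0.0651
```

```bash
python3 st.py; python3 - <<'E'
from h import *
c=cam("wrist")
cv2.imwrite("pics/w9.png",c["frame"][:,:,::-1])
E
```

```text
23.43 [0.5196 0.2083 0.1002] [ 0.245  0.345 -0.188  1.041 -0.013  0.4  ] 0.0651
[[-0.988, 0.154, -0.0], [0.154, 0.988, -0.013], [-0.002, -0.013, -1.0]] y-ang 1.416
```

View pics/w9.png

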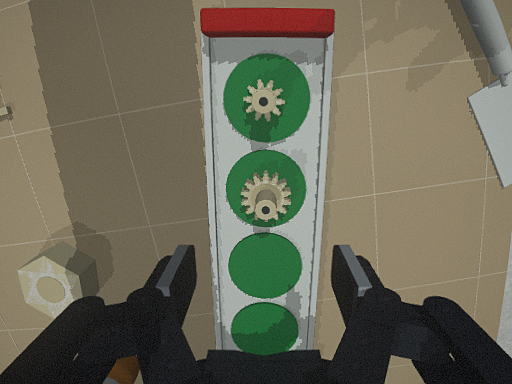

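Both gears sit on their pads: gear10's hub is at (263,101) with pad (266,98), and gear14's at (266,208) with disc near pad (266,189). Next is gear18.

step_arm([
  [[1.5,-6,2],0,0],
  [[3,-12,2],0,0],
  [[4.5,-18,2],0.07,0],
  [[6,-22,2],0.15,0],
  [[6,-22,2],0.15,0],
])

```text
clock: 24.1
tcp_pos: [0.5794, -0.0149, 0.1181]
orientation: [-0.0, 0.005, 1.0, -0.007]
wrist_force: [-0.1, 1.6, -1.4]
finger_gap: 0.0851
```

step_arm([
  [[0.7,-6,0],0,0],
  [[0.7,-12,0],0,0],
  [[0.7,-18,0],0,0],
  [[0.7,-21.8,0],0,0],
  [[0.7,-21.8,0],0,0],
])

```text
clock: 24.72
tcp_pos: [0.5857, -0.2344, 0.1166]
orientation: [-0.001, 0.006, 1.0, -0.006]
wrist_force: [0.4, -0.1, -0.3]
finger_gap: 0.0853
```

```bash
python3 st.py; python3 - <<'E'
from h import *
c=cam("wrist");s=env.get_state()
f=c["frame"][:,:,::-1];cv2.imwrite("pics/w10.png",f)
t=s["tcp_pos"];print(proj(c,[[.587,-.231,.049],[t[0],t[1],.049]]))
E
```

```text
24.73 [ 0.5857 -0.2344  0.1166] [-0.501  0.458  0.026  1.135 -0.012 -0.489] 0.0853
[[-1.0, 0.013, -0.002], [0.013, 1.0, -0.013], [0.002, -0.013, -1.0]] y-ang 1.558
[[270.55932948 201.40080213]
 [268.36406421 199.69367685]]
```

View pics/w10.png

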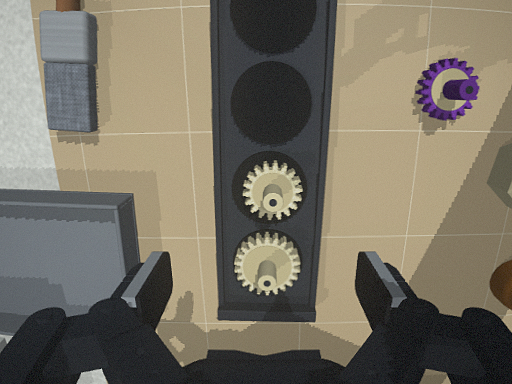

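step_arm([
  [[0.15,0.3,-4],0,0],
  [[0.15,0.3,-8],0,0],
  [[0.15,0.3,-10.2],0,0],
  [[0.15,0.3,-10.7],0,0],
  [[0.15,0.3,-10.7],0,0],
])

```text
clock: 25.4
tcp_pos: [0.5873, -0.2283, 0.0099]
orientation: [-0.002, 0.005, 1.0, -0.006]
wrist_force: [0.0, -0.0, 0.6]
finger_gap: 0.085
```

step_arm([
  [[0,0,0],0,120],
  [[0,0,0],0,200],
  [[0,0,0],0,255],
  [[0,0,0],0,255],
  [[0,0,0],0,255],
])

```text
clock: 26.02
tcp_pos: [0.5875, -0.2286, 0.0103]
orientation: [-0.001, 0.005, 1.0, -0.006]
wrist_force: [0.2, -0.5, 2.8]
finger_gap: 0.014
```

step_arm([
  [[0,0,0],0,255],
  [[0,0,2],0,255],
  [[0,0,5],0,255],
  [[0,0,8.5],0,255],
  [[0,0,8.5],0,255],
])

```text
clock: 26.65
tcp_pos: [0.5895, -0.2297, 0.0984]
orientation: [0.001, 0.005, 1.0, -0.007]
wrist_force: [1.1, -0.3, -0.3]
finger_gap: 0.0143
```

step_arm([
  [[0,6,0],0,255],
  [[0,12,0],0,255],
  [[0,18,0],0,255],
  [[0,22,0],0,255],
  [[0,22,0],0,255],
])

```text
clock: 27.28
tcp_pos: [0.5884, -0.0065, 0.0972]
orientation: [0.0, 0.003, 1.0, -0.007]
wrist_force: [0.0, 0.5, -0.3]
finger_gap: 0.014
```

step_arm([
  [[0.2,6,0],0,255],
  [[0.2,12,0],-0.07,255],
  [[0.2,18,0],-0.15,255],
  [[0.2,20.6,0],-0.15,255],
  [[0.2,20.6,0],-0.15,255],
])

```text
clock: 27.9
tcp_pos: [0.59, 0.2004, 0.0961]
orientation: [-0.001, 0.076, 0.997, -0.007]
wrist_force: [-0.2, 0.1, 0.5]
finger_gap: 0.014
```

```bash
python3 st.py; python3 - <<'E'
from h import *
c=cam("wrist")
cv2.imwrite("pics/w11.png",c["frame"][:,:,::-1])
print(proj(c,[[.591,.1985,.011],[.52,.2095,.011]]))
E
```

```text
27.9 [0.59   0.2004 0.0961] [ 0.206  0.465 -0.016  1.096 -0.014  0.358] 0.014
[[-0.988, 0.152, -0.003], [0.152, 0.988, -0.014], [0.001, -0.015, -1.0]] y-ang 1.418
[[264.2379617  194.06592304]
 [264.42681089 102.24088003]]
```

View pics/w11.png

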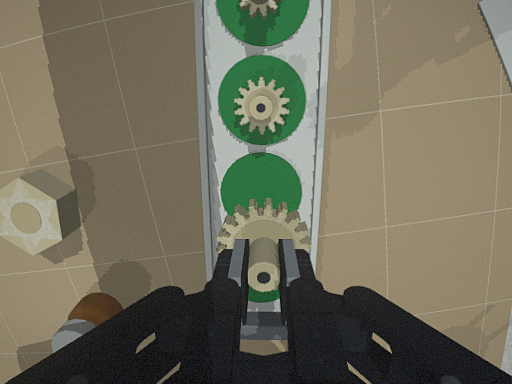

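Pad 3 is at column 261, gear at 264, so shift about 3 mm to −y and lower.

step_arm([
  [[0.1,-0.3,-3],0,255],
  [[0.1,-0.3,-6.5],0,255],
  [[0.1,-0.3,-8],0,255],
  [[0.1,-0.3,-8.5],0,255],
  [[0.1,-0.3,-8.5],0,255],
])

```text
clock: 28.58
tcp_pos: [0.5918, 0.1955, 0.0119]
orientation: [-0.0, 0.078, 0.997, -0.007]
wrist_force: [-0.1, -0.1, 0.4]
finger_gap: 0.0145
```

step_arm([
  [[0,0,0],0,200],
  [[0,0,0],0,170],
  [[0,0,0],0,130],
  [[0,0,0],0,130],
  [[0,0,0],0,130],
])

```text
clock: 29.2
tcp_pos: [0.5917, 0.1956, 0.0119]
orientation: [-0.0, 0.077, 0.997, -0.007]
wrist_force: [-1.0, -0.5, 0.1]
finger_gap: 0.0419
```

step_arm([
  [[0,0,3],0,130],
  [[0,0,7],0,130],
  [[0,0,10],0,100],
  [[0,0,10],0,60],
  [[0,0,10],0,60],
])

```text
clock: 29.82
tcp_pos: [0.5913, 0.1956, 0.1112]
orientation: [-0.001, 0.077, 0.997, -0.008]
wrist_force: [0.4, -0.2, -0.8]
finger_gap: 0.0653
```

```bash
python3 st.py; python3 - <<'E'
from h import *
c=cam("wrist")
cv2.imwrite("pics/w12.png",c["frame"][:,:,::-1])
E
```

```text
29.82 [0.5913 0.1956 0.1112] [ 0.198  0.454  0.007  1.129 -0.014  0.353] 0.0653
[[-0.988, 0.154, -0.003], [0.154, 0.988, -0.015], [0.001, -0.015, -1.0]] y-ang 1.416
```

View pics/w12.png

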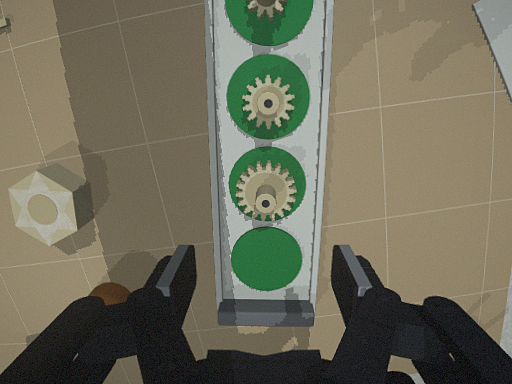

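Gear18 is centred on pad 3 (disc (266,190), pad (267,185)). Pad 4 is at (266,259). Now gear22.

step_arm([
  [[1.5,-6,1],0,0],
  [[3,-12,1],0,0],
  [[4.5,-18,1],0.07,0],
  [[6,-22,1],0.15,0],
  [[6,-22,1],0.15,0],
])

```text
clock: 30.5
tcp_pos: [0.6508, -0.0279, 0.1186]
orientation: [-0.002, 0.005, 1.0, -0.008]
wrist_force: [-0.8, 0.1, 0.6]
finger_gap: 0.0852
```

step_arm([
  [[0.7,-6,0],0,0],
  [[0.7,-12,0],0,0],
  [[0.7,-18,0],0,0],
  [[0.7,-21,0],0,0],
  [[0.7,-21,0],0,0],
])

```text
clock: 31.12
tcp_pos: [0.6569, -0.2391, 0.1169]
orientation: [-0.003, 0.006, 1.0, -0.007]
wrist_force: [-0.2, 0.3, -0.7]
finger_gap: 0.0857
```

```bash
python3 st.py; python3 - <<'E'
from h import *
s=env.get_state();c=cam("wrist")
f=c["frame"][:,:,::-1];cv2.imwrite("pics/w13.png",f)
t=s["tcp_pos"];print(proj(c,[[.658,-.235,.049],[t[0],t[1],.049]]))
E
```

```text
31.12 [ 0.6569 -0.2391  0.1169] [-0.457  0.594  0.252  1.228 -0.016 -0.444] 0.0857
[[-1.0, 0.013, -0.006], [0.013, 1.0, -0.014], [0.006, -0.015, -1.0]] y-ang 1.558
[[271.62286836 201.44783137]
 [266.20018776 200.05184408]]
```

View pics/w13.png

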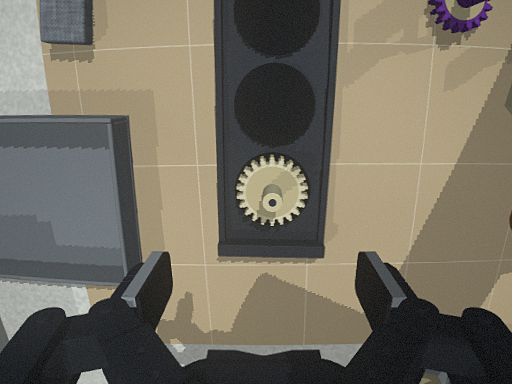

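Hub at (272,202), matching the predicted (272,201).

step_arm([
  [[0.15,0.4,-4],0,0],
  [[0.15,0.4,-8],0,0],
  [[0.15,0.4,-10.2],0,0],
  [[0.15,0.4,-10.7],0,0],
  [[0.15,0.4,-10.7],0,0],
])

```text
clock: 31.8
tcp_pos: [0.6587, -0.2319, 0.0104]
orientation: [-0.003, 0.005, 1.0, -0.007]
wrist_force: [0.6, 0.3, 1.5]
finger_gap: 0.0857
```

step_arm([
  [[0,0,0],0,120],
  [[0,0,0],0,200],
  [[0,0,0],0,255],
  [[0,0,0],0,255],
  [[0,0,0],0,255],
])

```text
clock: 32.42
tcp_pos: [0.659, -0.2323, 0.0109]
orientation: [-0.003, 0.005, 1.0, -0.007]
wrist_force: [0.5, -0.7, 3.6]
finger_gap: 0.0145
```

step_arm([
  [[0,0,0],0,255],
  [[0,0,2],0,255],
  [[0,0,5],0,255],
  [[0,0,9],0,255],
  [[0,0,9],0,255],
])

```text
clock: 33.05
tcp_pos: [0.6613, -0.2333, 0.1048]
orientation: [0.0, 0.005, 1.0, -0.008]
wrist_force: [-0.2, -0.4, -0.2]
finger_gap: 0.0139
```

step_arm([
  [[0,6,0],0,255],
  [[0,12,0],0,255],
  [[0,18,0],0,255],
  [[0,22,0],0,255],
  [[0,22,0],0,255],
])

```text
clock: 33.67
tcp_pos: [0.6601, -0.0097, 0.1034]
orientation: [-0.001, 0.002, 1.0, -0.008]
wrist_force: [-1.1, -0.5, -0.3]
finger_gap: 0.0143
```

step_arm([
  [[0.2,6,0],0,255],
  [[0.2,12,0],-0.07,255],
  [[0.2,18,0],-0.15,255],
  [[0.2,19.8,0],-0.15,255],
  [[0.2,19.8,0],-0.15,255],
])

```text
clock: 34.3
tcp_pos: [0.6619, 0.1884, 0.1024]
orientation: [-0.002, 0.076, 0.997, -0.008]
wrist_force: [-0.4, -0.5, -0.6]
finger_gap: 0.0144
```

```bash
python3 st.py; python3 - <<'E'
from h import *
c=cam("wrist")
cv2.imwrite("pics/w14.png",c["frame"][:,:,::-1])
print(proj(c,[[.6625,.185,.011],[.5915,.1965,.011]]))
E
```

```text
34.3 [0.6619 0.1884 0.1024] [ 0.168  0.587  0.204  1.196 -0.015  0.321] 0.0144
[[-0.988, 0.152, -0.006], [0.153, 0.988, -0.016], [0.003, -0.017, -1.0]] y-ang 1.418
[[262.72091737 191.79981943]
 [263.39894295 101.9890872 ]]
```

View pics/w14.png

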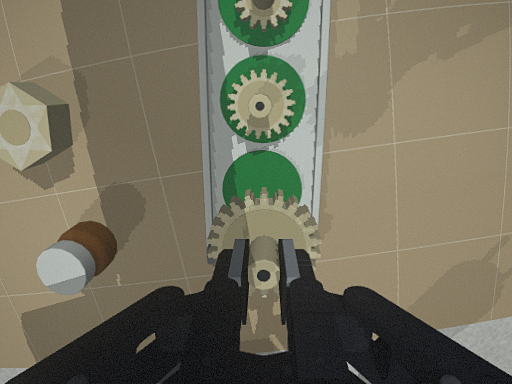

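step_arm([
  [[0,-0.15,-3],0,255],
  [[0,-0.15,-6.5],0,255],
  [[0,-0.15,-8.5],0,255],
  [[0,-0.15,-9.1],0,255],
  [[0,-0.15,-9.1],0,255],
])

```text
clock: 34.98
tcp_pos: [0.6623, 0.1832, 0.012]
orientation: [-0.002, 0.079, 0.997, -0.009]
wrist_force: [-0.1, 0.6, -0.1]
finger_gap: 0.0139
```

step_arm([
  [[0,0,0],0,200],
  [[0,0,0],0,170],
  [[0,0,0],0,130],
  [[0,0,0],0,130],
  [[0,0,0],0,130],
])

```text
clock: 35.6
tcp_pos: [0.6623, 0.1834, 0.012]
orientation: [-0.002, 0.078, 0.997, -0.009]
wrist_force: [-0.1, 0.1, 0.0]
finger_gap: 0.0416
```

step_arm([
  [[0,0,3],0,130],
  [[0,0,7],0,130],
  [[0,0,12],0,100],
  [[0,0,12],0,60],
  [[0,0,12],0,60],
])

```text
clock: 36.22
tcp_pos: [0.6622, 0.1835, 0.1319]
orientation: [-0.002, 0.078, 0.997, -0.009]
wrist_force: [-0.1, -0.2, -1.0]
finger_gap: 0.0653
```

step_arm([
  [[-3,-6,2],0,60],
  [[-6,-12,2],0,60],
  [[-9,-18,2],0,60],
  [[-10,-22,2],0,60],
  [[-10,-22,2],0,60],
])

```text
clock: 36.85
tcp_pos: [0.5599, -0.0396, 0.1504]
orientation: [-0.004, 0.081, 0.997, -0.009]
wrist_force: [0.3, 0.4, -0.0]
finger_gap: 0.0655
```

```bash
python3 st.py; python3 - <<'E'
from h import *
f=cam("side")["frame"][:,:,::-1];cv2.imwrite("pics/fin_side.png",cv2.resize(f[220:340,120:320],None,fx=4,fy=4,interpolation=cv2.INTER_CUBIC))
f=cam("scene")["frame"][:,:,::-1];cv2.imwrite("pics/fin_scene.png",cv2.resize(f[100:250,220:410],None,fx=4,fy=4,interpolation=cv2.INTER_CUBIC))
c=cam("scene");print(proj(c,[[.577,.007,.03]]))
E
```

```text
36.85 [ 0.5599 -0.0396  0.1504] [-0.203  0.317 -0.099  1.16  -0.018 -0.04 ] 0.0655
[[-0.987, 0.162, -0.009], [0.162, 0.987, -0.017], [0.006, -0.018, -1.0]] y-ang 1.408
[[275.9902638  208.12284651]]
```

View pics/fin_side.png

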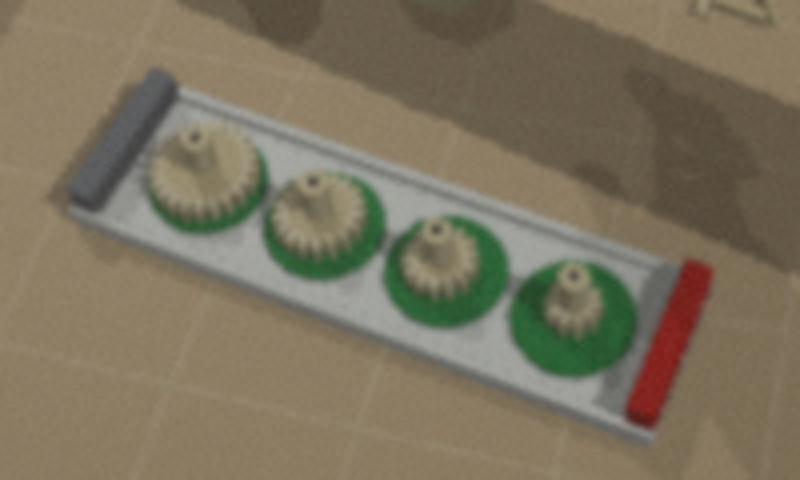

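View pics/fin_scene.png

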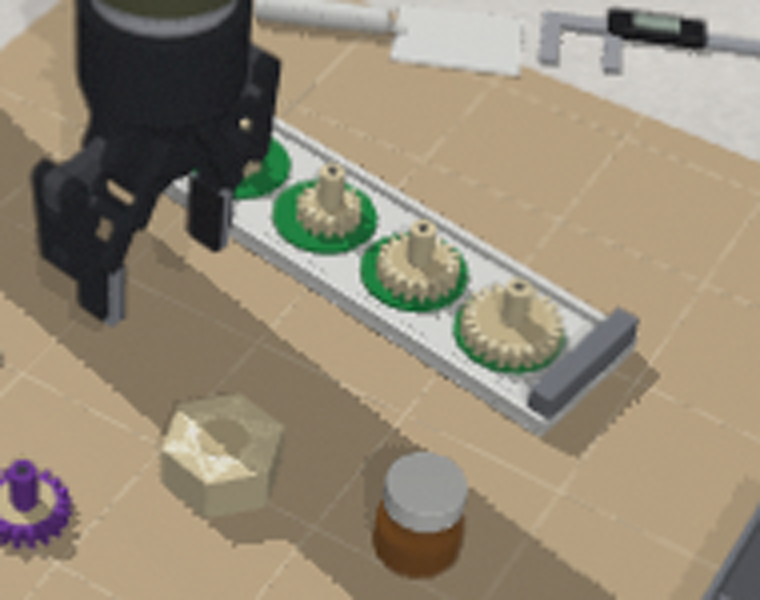

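All four stand flat on their pads and the model hasn't moved. One numeric check of hub tops against the pad centres, within the same camera so the calibration bias cancels.

```bash
python3 - <<'E'
from h import *
c=cam("side");a=ray(c,(np.array([(574,275),(437,232),(314,183),(195,140)])+.5)/4-.5+[120,220],.049)[:,:2]
p=np.array([(.4486,.2236),(.5197,.2122),(.5905,.2004),(.6614,.1891)]);print((a-p).round(4))
c=cam("scene");a=ray(c,(np.array([(333,172),(423,229),(518,288)])+.5)/4-.5+[220,100],.049)[:,:2]
p=np.array([(.5208,.2075),(.5915,.1952),(.6625,.1839)]);print((a-p).round(4))
E
```

```text
[[ 0.0006 -0.0038]
 [ 0.0026 -0.0006]
 [ 0.0021 -0.0023]
 [ 0.0017 -0.0018]]
[[ 0.0027  0.0004]
 [ 0.0023 -0.0005]
 [ 0.001  -0.0012]]
```

All offsets are under 4 mm (limit 13 mm). The arm is clear, so I'll hand in.

```bash
python3 -c "
from workcell import env
print(env.hand_in())"
```

```text
the job is handed in; nothing more can be done
None
```

All four gears are in the white rack, hub up and released, with 10, 14, 18 and 22 teeth in order from the red block. I handed in at about 37 s of the 106 s allowed.

**Last checks:** In the side view, all four hub axes were within 4 mm of their pad centres (limit 13 mm). The scene view agreed to within 3 mm for three gears; gear10 was hidden behind the arm there. The hexagonal model was not touched: its pixel position was unchanged to the eye, not measured again. The purple gear was left alone.

**What went wrong or disagreed:**
- **First grasp missed:** the real fingertips sit about 18 mm above the reported TCP, so the fingers closed above the hub. I measured this in the images and corrected for it.
- **Tool tilt:** joint 6 hit its upper limit and tilted the tool by 0.09 rad. Gear10 was placed with that tilt but stood upright afterwards. I then reduced the tilt to about 0.01–0.02 rad before moving the other gears.
- **Camera disagreement:** scene and side differed by about 5 mm in y on the pad positions. I settled this using the wrist camera.

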